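# Tip the glass nuggets out from under the low shelf

## Task

Empty the canister of glass nuggets into the tray: draw it forward until its foot meets the lip, then tip it over the lip without pressing it against the shelf above, so that all six nuggets end in the tray. Leave the canister lying mouth-down on the sloping apron, its foot up at the lip, and do not disturb the lantern, the bottle or the cup.

Things in the scene. Friction and masses are not known exactly. Their poses are not given: they have to be found in the camera images.
- platform: Fixed low platform on the bench: green board, top at z 130 mm, x 0 to 240, 460 wide (y). Origin on the bench under the back face of the lip, mid width; +x points back under the upper shelf, away from the tray, z up. The lip, 5 mm thick (x -5 to 0), runs along the board's front edge and stands 18 mm above it (top z 148).
- lip (a point): Middle of the lip's back top edge, 18 mm above the board; axes as the platform.
- apron_end (a point): Middle of the lower edge of the apron: a wooden board, 138 mm long and as wide as the platform, sloping down at 42 degrees from the lip's front top edge towards the tray. This edge is 108 mm in front of the lip's back face, 56 mm above the bench. A canister tipped over the lip comes to lie on the apron.
- upper_shelf: Fixed green shelf over the platform's rear, 12 mm thick, underside z 294, top z 306 mm, 150 deep, 490 wide, on side panels (inner faces at y +-230); back open. Origin on the bench under its front edge, mid width; axes as the platform. The front edge is 92 mm behind the lip's back face. Not to be struck or pressed by the canister.
- shelf_edge (a point): Middle of the lower front edge of the upper shelf, 164 mm above the platform board; axes as the platform.
- canister: Loose open-topped canister, white plastic, blue foot and band, upright on the platform, half under the upper shelf (14 mm air over its rim), foot 18 to 30 mm behind the lip. Origin: centre of underside; z to the mouth, x and y within 5 degrees of the platform's. Walls 96 (x) by 70 (y) outside, 4 thick; foot 116 by 90, 9 thick (= inner floor); 150 tall. 0.20 to 0.35 kg. Friction about 0.6.
- front_rim (a point): Middle of the top edge of the canister's front wall (4 mm, nearest the tray), canister frame (-46, 0, 150) mm. Tipped short of the lip, the canister's back top edge strikes the upper shelf; with its foot against the lip it passes with 5 mm to spare, overbalances at about 50 degrees, then lies on the apron, foot caught behind the lip, mouth some 45 mm over the tray floor.
- tray: Fixed grey open tray on the bench in front of the platform, its back end under the apron; origin at the centre of its underside, x, y as the platform. Outside 210 (x) by 340 (y) by 40 mm high, walls and floor 5 mm.
- lantern: Fragile four-sided glass lantern, 66 mm square, roof 88 mm across, 110 mm tall, on the upper shelf. Leave alone. Origin: centre of its underside.
- flux_bottle: Amber glass jar, 42 mm diameter, 75 mm tall, on the platform beside the canister. Leave alone. Origin: centre of its underside.
- brush_cup: White cup, 52 mm across, 70 mm tall, on the platform beside the canister. Leave alone. Origin: centre of its underside.
- nugget1: Glass nugget, a flattened round blob 25 mm across, 11 mm thick, 12 g; one of six lying in the canister at the start. Origin: centre of its flat underside.
- nugget2: Glass nugget, a flattened round blob 25 mm across, 11 mm thick, 12 g; one of six lying in the canister at the start. Origin: centre of its flat underside.
- nugget3: Glass nugget, a flattened round blob 25 mm across, 11 mm thick, 12 g; one of six lying in the canister at the start. Origin: centre of its flat underside.
- nugget4: Glass nugget, a flattened round blob 25 mm across, 11 mm thick, 12 g; one of six lying in the canister at the start. Origin: centre of its flat underside.
- nugget5: Glass nugget, a flattened round blob 25 mm across, 11 mm thick, 12 g; one of six lying in the canister at the start. Origin: centre of its flat underside.
- nugget6: Glass nugget, a flattened round blob 25 mm across, 11 mm thick, 12 g; one of six lying in the canister at the start. Origin: centre of its flat underside.
Mind the look-alikes: they are no part of the job. Leave any pink or red look-alike of the canister alone.

How it is judged (in metres and radians):
On the way, in this order (a step that is already met when the one before it is completed fails the run):
1. the canister has been drawn forward, still upright, until its foot is at the lip (within about 8 mm) (x of canister in the frame of platform below 0.066 m and angle between canister's own z axis and vertical below 0.2 rad), for 0.1 s.
2. the canister is tipped over the lip, mouth downwards (angle between canister's own z axis and vertical above 1.75 rad), for 0.2 s.
At the end, for the whole second after the job is handed in: All six nuggets at rest inside the tray's walls, under 35 mm above the bench. The canister at rest above them, mouth down (axis over 100 degrees from upright), foot still up at the lip (foot centre over 100 mm, front rim over 35 mm above the bench) (x of nugget1 in the frame of tray between -0.1 and 0.1 m and y of nugget1 in the frame of tray between -0.165 and 0.165 m and height (world z) of each of nugget1, nugget2, nugget3, nugget4, nugget5, nugget6 below 0.035 m and linear speed of each of nugget1, nugget2, nugget3, nugget4, nugget5, nugget6, canister below 0.03 m/s and x of nugget2 in the frame of tray between -0.1 and 0.1 m and y of nugget2 in the frame of tray between -0.165 and 0.165 m and x of nugget3 in the frame of tray between -0.1 and 0.1 m and y of nugget3 in the frame of tray between -0.165 and 0.165 m and x of nugget4 in the frame of tray between -0.1 and 0.1 m and y of nugget4 in the frame of tray between -0.165 and 0.165 m and x of nugget5 in the frame of tray between -0.1 and 0.1 m and y of nugget5 in the frame of tray between -0.165 and 0.165 m and x of nugget6 in the frame of tray between -0.1 and 0.1 m and y of nugget6 in the frame of tray between -0.165 and 0.165 m and angle between canister's own z axis and vertical above 1.75 rad and z of canister in the frame of platform above 0.1 m and height (world z) of front_rim above 0.035 m); the robot touches nothing.
It fails at once if the canister is pressed against the underside or edge of the upper shelf with more than 4 N (contact force between canister and upper_shelf above 4 N).
It fails at once if the lantern is moved by more than 15 mm or tipped (distance of lantern from where it was at the start of the episode above 0.015 m or angle between lantern's own z axis and vertical above 0.3 rad).
It fails at once if the flux bottle is moved by more than 15 mm or tipped (distance of flux_bottle from where it was at the start of the episode above 0.015 m or angle between flux_bottle's own z axis and vertical above 0.3 rad).
It fails at once if the brush cup is moved by more than 15 mm or tipped (distance of brush_cup from where it was at the start of the episode above 0.015 m or angle between brush_cup's own z axis and vertical above 0.3 rad).
It also fails if it takes over 48 s, if anything falls off the work surface, if the arm or the gripper's body presses on something with over 40 N, if the wrist force passes 120 N, or if a joint passes its speed limit or range.

## Robot

A 6-joint arm with a two-finger parallel gripper is mounted at the origin on the work surface. World frame = base frame: x ahead of the robot, y to its left, z up, the work surface at z = 0. Lengths are in m, angles in degrees, forces in N, time in s.
With the tool pointing down it reaches from about 0.25 to 0.725 m from the base axis. Payload 9.7 kg.
Tool frame: the origin (TCP) lies on the centre line of the jaws, within the pads' length; the fingertips stand 22 mm ahead of it and the grasp point (between the pads) lies 3 mm ahead of it; z points along the fingers, y is the direction in which the jaws open and shut (so a half turn about z gives the same grasp; the last joint's range is limited). The gripper opens to 85 mm and grips with 20 to 120 N. Pads are 22 mm wide; open, the fingers measure 114 mm over their backs; the gripper's body (76 mm by 85 mm) begins 54 mm behind the grasp point. The pads swing forward as they close: fully open they stand 13 mm farther back than shut.
Start: joints at [-69.328, 4.979, 10.078, 95.1, 0, 90], TCP at [0.194, -0.515, 0.253] pointing down, gripper open.
Joint ranges: [-179.16, 179.16], [-48.56, 103.87], [-65.8, 70.77], [-126.05, 130.52], [-82.76, 87.17], [-180, 180]. Speed limits (degrees/s): [127.2, 127.2, 147.25, 180, 180, 180].

## Interface

Orientations are given as [roll, pitch, yaw] about the fixed x, y, z axes, in that order (R = Rz(yaw) Ry(pitch) Rx(roll)).
In Python, from workcell import get_obs, camera, camera_params, job_done gives the robot as it stands.
- The arm moves only by the tool servo_tool, never from a script. Its argument "steps" is a list of rows, each an object of numbers: "x", "y", "z": the shift along the world's x, y, z in mm; "yaw": the turn about the world's z in degrees. A call has 1 to 12 rows; each row is the pose to reach, as a shift and turn from the pose measured when the call began; what a row does not reach only later rows make up. A row lasts 1/8 s, in which the tool goes at most 62.5 mm and 10.7 degrees, less where a joint would pass 70% of its speed; a pose out of reach is approached as far as the arm can. A call with a gripper value outside its range is refused whole. "grip" is the finger opening in mm, from 0 to 85.4, set as the call begins (left out, the last holds). The fingers move at their own pace and stop on an object; "grip_force" is the grip in N (left out, the last holds). Time passes only in rows, so rows that repeat a pose let the fingers close. It gives the time, the measured TCP pose, the force and the opening at its end, in the units of the state.
- get_obs(): the state, without advancing time (a new reading comes with each control period).
- camera(name): name is "scene" or "top" or "wrist"; returns (picture, depth): 384x512x3 uint8, red, green, blue; 384x512 float32, m along the optical axis (not along the pixel's ray), 0 where there is no reading.
- camera_params(name): a dict with "intrinsics" (3x3 intrinsics, pixels), "rvec" (rotation vector, rad) and "tvec" (3), from world to camera coordinates, as OpenCV has them; the wrist camera has in their place "hand_eye" (4x4, takes a point from camera to tool coordinates, whose origin is the TCP and whose axes are the flange's). Camera axes: x right, y down, z forward; pixel columns grow to the right and rows downward; lengths in m; the calibration is good to about 2 mm. A picture is of the moment at which its call begins: read the wrist's pose just before it. camera_params takes no time and is no camera call.
- job_done(): hands the job in, once; it reports no verdict.
The state is a dict: "time": time; "q": joint angles; "qd": joint speeds; "joint_efforts": joint torques, N m; "ee_pos": TCP position; "tcp_rot": TCP orientation; "wrist_force": force on the tool from outside, world axes, zero at the start; "torque": the same for the moment, N m; "opening": finger opening in m.
Only numpy, scipy, OpenCV 4.12 (cv2) and the standard library are available. Lean on these libraries where they do the work, as an engineer would, in place of code of your own. Each camera call takes 0.05 s, during which the arm holds its last target.

## Working session

There is one attempt and no reset: what is moved stays moved. The work goes in short steps, Python scripts to look and compute and a tool call to move; the robot and the scene stay as the last step left them, time stands still between calls to the robot, and variables do not carry over. Pictures are saved under pics/ and viewed, and the job is handed in when it is done.

Besides the shell and the picture viewer there is one more tool, called after "Request:" as name(argument=value, ...) on one line, values as JSON. servo_tool: Moves the arm, as the interface text tells. Its arguments: {"type":"object","properties":{"steps":{"type":"array"},"grip":{"type":"number"},"grip_force":{"type":"number"}},"required":["steps"]}

```bash
mkdir -p pics; ls
python3 - <<'E'
from workcell import *
import cv2,numpy as np
o=get_obs();print({k:np.round(v,3).tolist() for k,v in o.items()})
for n in("scene","top","wrist"):
    p,d=camera(n);cv2.imwrite(f"pics/{n}0.png",p[:,:,::-1]);np.save(f"{n}0.npy",d);np.save(f"{n}0p.npy",p)
    q=camera_params(n);print(n,{k:np.round(v,4).tolist() for k,v in q.items()})
E
```

```text
pics
{'time': 0.0, 'q': [-69.329, 5.01, 10.032, 95.1, 0.0, 90.002], 'qd': [-0.017, -0.027, -0.004, -0.003, 0.019, -0.004], 'joint_efforts': [-0.0, -52.038, 46.481, 0.016, 0.0, 0.0], 'ee_pos': [0.194, -0.514, 0.253], 'tcp_rot': [-179.923, -0.0, 20.669], 'wrist_force': [-0.216, -0.451, 0.316], 'torque': [0.019, -0.017, -0.002], 'opening': 0.085}
scene {'intrinsics': [[403.4671, 0.0, 253.8377], [0.0, 403.4671, 195.1659], [0.0, 0.0, 1.0]], 'rvec': [0.4445, -2.9372, 0.7539], 'tvec': [0.5498, 0.2465, 1.2017]}
top {'intrinsics': [[471.321, 0.0, 258.2597], [0.0, 471.321, 197.8603], [0.0, 0.0, 1.0]], 'rvec': [2.1609, -2.1048, 0.1962], 'tvec': [-0.0484, 0.6036, 1.3372]}
wrist {'intrinsics': [[264.7961, 0.0, 254.5283], [0.0, 264.7961, 195.7829], [0.0, 0.0, 1.0]], 'hand_eye': [[0.0004, -0.9646, -0.2637, 0.0669], [1.0, 0.0004, 0.0001, -0.0002], [-0.0, -0.2637, 0.9646, -0.1203], [0.0, 0.0, 0.0, 1.0]]}
```

View pics/scene0.png

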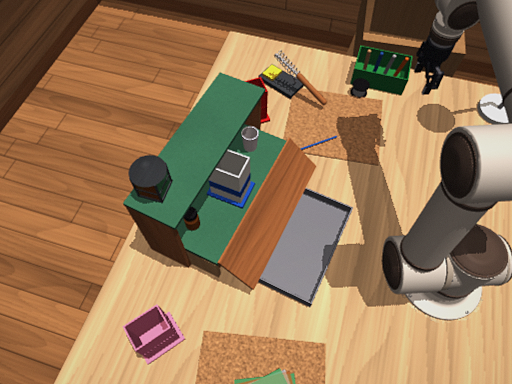

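View pics/top0.png

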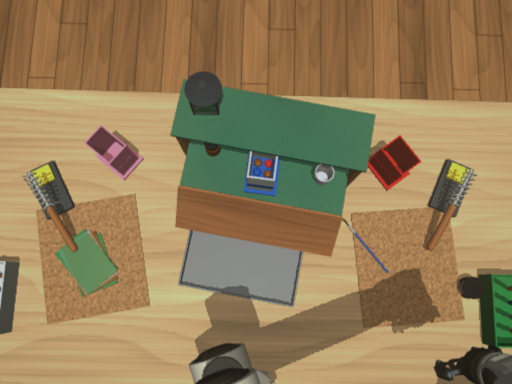

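View pics/wrist0.png

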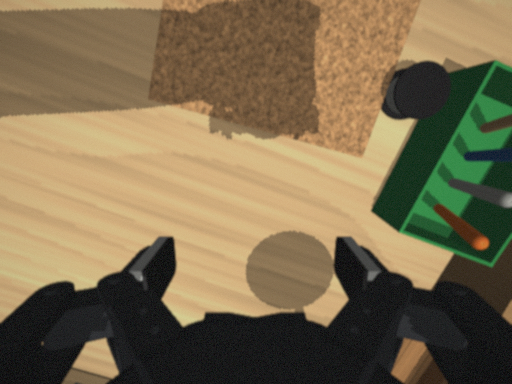

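The canister is the white box with the blue foot and band at top-view pixel (262,172). The pink box at (115,152) and the red box at (394,162) are look-alikes, so I'll leave them alone. Next I measure the frames and confirm with a crop.

```bash
cat > h.py <<'E'
import numpy as np,cv2
from workcell import *
def cam(n):
    q=camera_params(n);R=cv2.Rodrigues(np.array(q["rvec"],float))[0];return np.array(q["intrinsics"]),R,np.array(q["tvec"],float).ravel()
def cloud(n,d):
    K,R,t=cam(n);v,u=np.mgrid[:d.shape[0],:d.shape[1]]
    P=np.stack([(u-K[0,2])/K[0,0]*d,(v-K[1,2])/K[1,1]*d,d],-1);return (P-t)@R
def ray(n,px,z):
    K,R,t=cam(n);d=R.T@np.linalg.inv(K)@np.array([*px,1.]);c=-R.T@t;return c+d*(z-c[2])/d[2]
E
python3 - <<'E'
from h import *
p=np.load("top0p.npy");d=np.load("top0.npy");X=cloud("top",d)
hsv=cv2.cvtColor(p,cv2.COLOR_RGB2HSV);H,S,V=cv2.split(hsv)
g=(H>60)&(H<95)&(S>80)
roi=np.zeros_like(g);roi[70:260,160:385]=1
sh=g&roi&(abs(X[...,2]-.306)<.008); bd=g&roi&(abs(X[...,2]-.130)<.006)
for n,m in(("shelf",sh),("board",bd)):
    P=X[m];r=cv2.minAreaRect((P[:,:2]*1000).astype(np.float32));print(n,m.sum(),np.median(P[:,2]),r,cv2.boxPoints(r).round(0).tolist())
# pixel contour approach for shelf corners
c=max(cv2.findContours(sh.astype(np.uint8),0,1)[0],key=cv2.contourArea)
a=cv2.approxPolyDP(c,6,True)[:,0];print([(q.tolist(),ray("top",q,.306)[:2].round(3).tolist()) for q in a])
cr=cv2.resize(p[130:220,200:350],None,fx=5,fy=5,interpolation=cv2.INTER_CUBIC);cv2.imwrite("pics/crop.png",cr[:,:,::-1])
for n,lo,hi in(("blue",105,125),):
    m=(H>lo)&(H<hi)&(S>120)&roi;print(n,m.sum(),X[m][:,2].round(2)[:40])
m=roi&(abs(X[...,2]-.28)<.006);P=X[m];r=cv2.minAreaRect((P[:,:2]*1000).astype(np.float32));print("rim",m.sum(),r,cv2.boxPoints(r).round(0).tolist())
# wrist tips
d=np.load("wrist0.npy");q=camera_params("wrist");K=q["intrinsics"];T=np.array(q["hand_eye"])
for (u,v) in[(165,242),(170,250),(345,242),(345,255),(130,280),(380,280),(40,310)]:
    z=d[v,u];print((u,v),z,(T@np.array([(u-K[0][2])/K[0][0]*z,(v-K[1][2])/K[1][1]*z,z,1]))[:3].round(4))
E
```

```text
shelf 10072 0.306266528416757 ((744.9114990234375, -62.89863586425781), (485.7554626464844, 148.03860473632812), 80.61917877197266) [[632.0, -290.0], [778.0, -315.0], [858.0, 165.0], [711.0, 189.0]]
board 5396 0.13035401691551338 ((652.8455810546875, -47.82865905761719), (456.5367736816406, 134.83261108398438), 80.47172546386719) [[549.0, -262.0], [682.0, -284.0], [757.0, 166.0], [624.0, 188.0]]
[([184, 80], [0.855, 0.163]), ([172, 134], [0.714, 0.185]), ([365, 170], [0.636, -0.289]), ([373, 115], [0.777, -0.311]), ([223, 87], [0.84, 0.065]), ([218, 115], [0.766, 0.074]), ([193, 115], [0.764, 0.136])]
blue 521 [0.14 0.14 0.14 0.14 0.14 0.14 1.42 0.14 0.14 0.14 0.14 0.14 0.15 0.14
 0.14 0.14 0.14 0.14 0.14 0.14 0.14 0.14 0.14 0.14 0.14 0.14 0.14 0.14
 0.14 0.13 0.14 0.14 0.14 0.14 0.14 0.14 0.14 0.14 0.14 0.14]
rim 140 ((645.9847412109375, -38.80037307739258), (69.70674896240234, 67.23664855957031), 83.65702056884766) [[609.0, -70.0], [676.0, -77.0], [683.0, -8.0], [616.0, -0.0]]
(165, 242) 0.1287132 [ 0.0113 -0.0437 -0.0021]
(170, 250) 0.13358232 [ 0.0053 -0.0428  0.0013]
(345, 242) 0.12775084 [ 0.0117  0.0434 -0.003 ]
(345, 255) 0.12378569 [ 0.0076  0.0421 -0.0082]
(130, 280) 0.09579355 [ 0.0122 -0.0453 -0.0359]
(380, 280) 0.09542857 [ 0.0125  0.045  -0.0363]
(40, 310) 0.07898111 [ 0.0132 -0.0642 -0.0531]
```

View pics/crop.png

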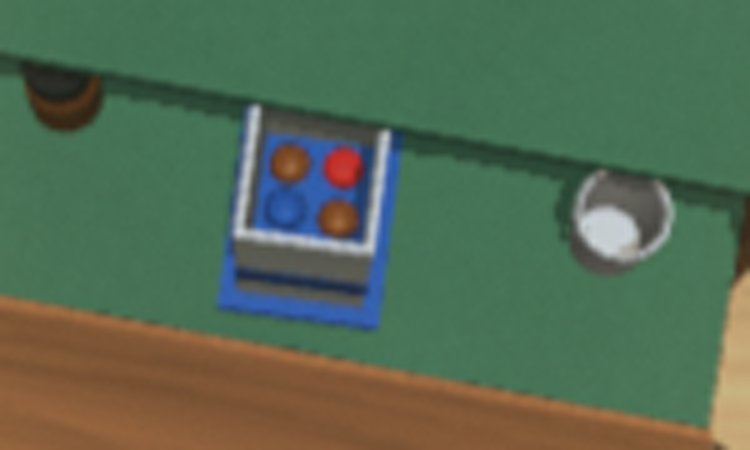

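The crop confirms it: white canister with a blue foot at (262,172), nuggets inside, amber jar at (212,148) and cup at (324,173).

```bash
cat >> h.py <<'E'
O=np.array([.5803,-.0356]);yw=np.radians(-9.4);A=np.array([[np.cos(yw),np.sin(yw)],[-np.sin(yw),np.cos(yw)]])
def plat(w): return A@(np.asarray(w)[:2]-O)
E
python3 - <<'E'
from h import *
for n,px,z in[("footL",(243.8,191.4),.139),("footR",(275.6,195.6),.139),("rimFL",(247.2,176.6),.28),("rimFR",(274.6,180),.28)]:
    w=ray("top",px,z);print(n,w.round(4),(plat(w)*1000).round(1))
p=np.load("top0p.npy");d=np.load("top0.npy");X=cloud("top",d)
# lip: height profile along platform x near mid
P=X[120:260,160:380].reshape(-1,3);L=(P[:,:2]-O)@A.T*1000
m=abs(L[:,1]-80)<40
for a in range(-30,30,4):
    k=m&(L[:,0]>=a)&(L[:,0]<a+4)
    if k.sum():print(a,k.sum(),np.median(P[k,2]).round(4))
# tray pts
m=(abs(L[:,0]+0)<1e9)
d=np.load("wrist0.npy");q=camera_params("wrist");K=np.array(q["intrinsics"]);T=np.array(q["hand_eye"])
v,u=np.mgrid[:384,:512];Q=np.stack([(u-K[0,2])/K[0,0]*d,(v-K[1,2])/K[1,1]*d,d,np.ones_like(d)],-1)@T.T
k=(d>0)&(abs(Q[...,1])<.08)&(Q[...,2]<.04)
for lo,hi in((-.08,-.065),(-.065,-.055),(-.055,-.05),(-.05,-.045),(-.045,-.04),(.04,.045),(.045,.05),(.05,.055),(.055,.065)):
    kk=k&(Q[...,1]>lo)&(Q[...,1]<hi);print(lo,hi,kk.sum(),Q[kk][:,2].max().round(4) if kk.sum() else None,Q[kk][:,0].min().round(4),Q[kk][:,0].max().round(4))
print((np.array([plat(x) for x in([0,0],[.194,-.515])])*1000).round())
E
```

```text
footL [0.6066 0.0085 0.139 ] [18.7 47.8]
footR [ 0.5971 -0.0799  0.139 ] [ 23.8 -40.9]
rimFL [ 0.6172 -0.0025  0.28  ] [31.  38.7]
rimFR [ 0.6105 -0.0706  0.28  ] [ 35.5 -29.6]
-30 46 0.1259
-26 47 0.1283
-22 45 0.133
-18 49 0.1368
-14 47 0.1404
-10 40 0.1428
-6 51 0.1465
-2 40 0.1484
2 14 0.1403
6 37 0.13
10 44 0.13
14 36 0.1306
18 43 0.1302
22 40 0.131
26 41 0.1299
-0.08 -0.065 2061 -0.0345 -0.0085 0.0149
-0.065 -0.055 5891 0.0004 -0.0125 0.0152
-0.055 -0.05 885 0.003 -0.0114 0.0148
-0.05 -0.045 1030 0.0055 -0.0115 0.0148
-0.045 -0.04 1893 0.0108 -0.011 0.0182
0.04 0.045 1929 0.0095 -0.0111 0.0174
0.045 0.05 978 0.0053 -0.0116 0.0146
0.05 0.055 948 0.0027 -0.012 0.0149
0.055 0.065 6021 -0.0002 -0.0124 0.0148
[[-578.  -60.]
 [-303. -536.]]
```

Request:
servo_tool(steps=[{"z": 50},{"x": 20,"y": 30,"z": 97,"yaw": 5},{"x": 60,"y": 75,"z": 97,"yaw": 12},{"x": 95,"y": 120,"z": 97,"yaw": 18},{"x": 135,"y": 165,"z": 97,"yaw": 24},{"x": 170,"y": 210,"z": 97,"yaw": 30},{"x": 210,"y": 260,"z": 97,"yaw": 36},{"x": 245,"y": 305,"z": 97,"yaw": 42},{"x": 285,"y": 350,"z": 97,"yaw": 48},{"x": 320,"y": 395,"z": 97,"yaw": 54},{"x": 355,"y": 440,"z": 97,"yaw": 60},{"x": 370,"y": 462,"z": 97,"yaw": 60}], grip=85)

```text
schema error: expected keys x, y, z, yaw
```

Request:
servo_tool(steps=[{"x": 0,"y": 0,"z": 50,"yaw": 0},{"x": 20,"y": 30,"z": 97,"yaw": 5},{"x": 60,"y": 75,"z": 97,"yaw": 12},{"x": 95,"y": 120,"z": 97,"yaw": 18},{"x": 135,"y": 165,"z": 97,"yaw": 24},{"x": 170,"y": 210,"z": 97,"yaw": 30},{"x": 210,"y": 260,"z": 97,"yaw": 36},{"x": 245,"y": 305,"z": 97,"yaw": 42},{"x": 285,"y": 350,"z": 97,"yaw": 48},{"x": 320,"y": 395,"z": 97,"yaw": 54},{"x": 355,"y": 440,"z": 97,"yaw": 60},{"x": 370,"y": 462,"z": 97,"yaw": 60}], grip=85)

```text
time: 1.65
ee_pos: [0.5654, -0.05, 0.3487]
tcp_rot: [-179.9, -0.0, 80.9]
wrist_force: [0.2, -0.2, 0.0]
opening: 0.0846
```

Request:
servo_tool(steps=[{"x": 18,"y": 18,"z": 0,"yaw": -0.3},{"x": 18,"y": 18,"z": 0,"yaw": -0.3},{"x": 18,"y": 18,"z": 0,"yaw": -0.3}])

```text
time: 2.02
ee_pos: [0.5832, -0.0323, 0.3485]
tcp_rot: [-179.8, 0.0, 80.6]
wrist_force: [-0.5, -0.0, 0.9]
opening: 0.0854
```

```bash
cat > shot.py <<'E'
import sys
from h import *
o=get_obs();print(o["time"],np.round(o["ee_pos"],4),(plat(o["ee_pos"])*1000).round(1),np.round(o["wrist_force"],2))
k=sys.argv[1];ims=[]
for n in sys.argv[2:]:
    p,d=camera(n);np.save(f"{n}{k}.npy",d);np.save(f"{n}{k}p.npy",p)
    if n=="top":p=cv2.resize(p[60:320,150:400],None,fx=2,fy=2,interpolation=cv2.INTER_CUBIC)
    if n=="scene":p=cv2.resize(p[90:320,110:370],None,fx=2,fy=2,interpolation=cv2.INTER_CUBIC)
    cv2.imwrite(f"pics/{n}{k}.png",p[:,:,::-1])
E
python3 shot.py 1 wrist top
```

```text
2.025 [ 0.5832 -0.0323  0.3485] [2.3 3.7] [-0.48 -0.04  0.9 ]
```

View pics/wrist1.png

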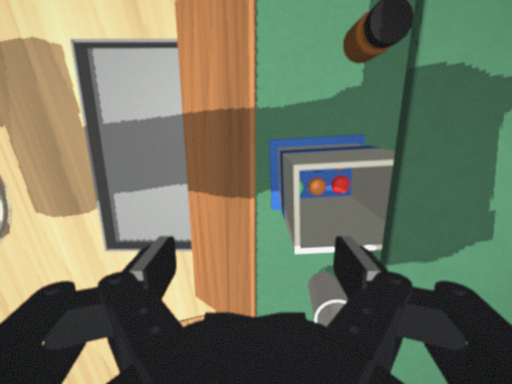

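View pics/top1.png

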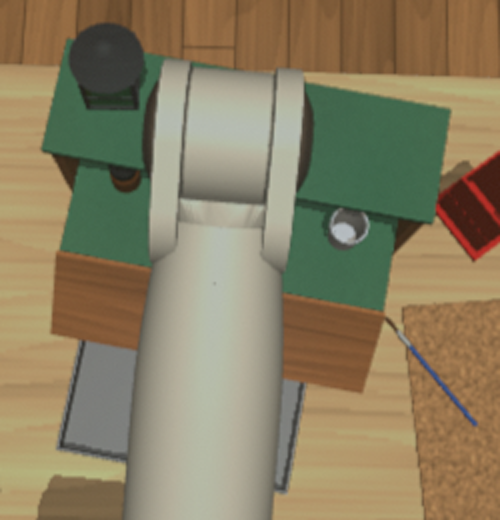

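The wrist view shows the front rim running from (296,166) to (297,250). The right, rear finger at (355,255) is beyond the rim and just short of the shelf edge at x≈385–400.

Run:
```python
from h import *
from scipy.spatial.transform import Rotation as Ro
o=get_obs();Rt=Ro.from_euler("xyz",o["tcp_rot"],degrees=True).as_matrix();t=np.array(o["ee_pos"])
q=camera_params("wrist");K=np.array(q["intrinsics"]);T=np.array(q["hand_eye"])
c=Rt@T[:3,3]+t
for px,z in[((299,168),.28),((300,249),.28),((272,145),.139),((275,208),.139),((392,160),.28),((257,100),.13),((180,30),.04),((412,100),.306),((400,150),.306)]:
    d=Rt@T[:3,:3]@np.linalg.inv(K)@np.array([*px,1.]);w=c+d*(z-c[2])/d[2];print(px,w.round(4),(plat(w)*1000).round(1))
```

```text
(299, 168) [ 0.6205 -0.0024  0.28  ] [34.2 39.3]
(300, 249) [ 0.6136 -0.0661  0.28  ] [ 37.8 -24.7]
(272, 145) [0.6105 0.0047 0.139 ] [23.2 44.7]
(275, 208) [ 0.6025 -0.0763  0.139 ] [ 28.5 -36.5]
(392, 160) [ 0.6866 -0.0076  0.28  ] [100.3  45. ]
(257, 100) [0.6009 0.0599 0.13  ] [ 4.8 97.6]
(180, 30) [0.5088 0.1788 0.04  ] [-105.5  199.9]
(412, 100) [0.6864 0.0313 0.306 ] [93.8 83.3]
(400, 150) [0.6789 0.0034 0.306 ] [90.9 54.6]
```

Request:
servo_tool(steps=[{"x": 2,"y": 1,"z": -20,"yaw": 0},{"x": 2,"y": 1,"z": -40,"yaw": 0},{"x": 2,"y": 1,"z": -60,"yaw": 0},{"x": 2,"y": 1,"z": -75,"yaw": 0},{"x": 2,"y": 1,"z": -83,"yaw": 0},{"x": 2,"y": 1,"z": -83,"yaw": 0},{"x": 2,"y": 1,"z": -83,"yaw": 0}])

```text
time: 3.0
ee_pos: [0.585, -0.0319, 0.2668]
tcp_rot: [-179.9, -0.0, 80.5]
wrist_force: [0.2, -0.6, 0.1]
opening: 0.0851
```

```bash
python3 shot.py 2 wrist scene
```

```text
3.0 [ 0.585  -0.0319  0.2668] [4.1 4.5] [ 0.22 -0.6   0.1 ]
```

View pics/wrist2.png

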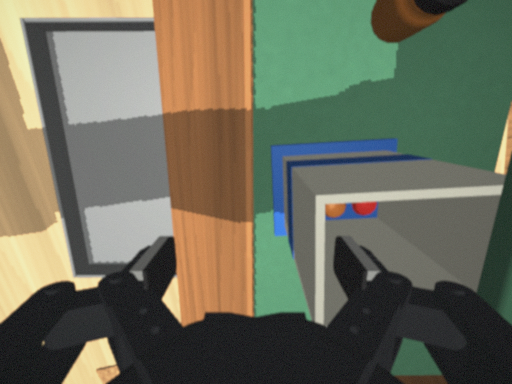

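View pics/scene2.png

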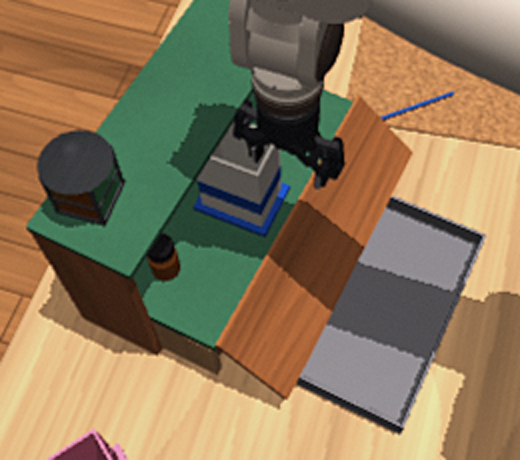

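Pulling high up with friction around 0.6 would tip the canister before it slid. So I'll go back up, narrow the jaws, grip the front wall flat and draw it forward upright.

Request:
servo_tool(steps=[{"x": 0,"y": 0,"z": 25,"yaw": 0},{"x": 0,"y": 0,"z": 55,"yaw": 0},{"x": 0,"y": 0,"z": 75,"yaw": 0},{"x": 0,"y": 0,"z": 78,"yaw": 0}])

```text
time: 3.6
ee_pos: [0.5856, -0.0318, 0.3463]
tcp_rot: [179.9, -0.0, 80.5]
wrist_force: [0.1, -0.4, 0.2]
opening: 0.0854
```

Request:
servo_tool(steps=[{"x": 16,"y": -3,"z": 0,"yaw": 0},{"x": 31,"y": -5,"z": 0,"yaw": 0},{"x": 31,"y": -5,"z": 0,"yaw": 0},{"x": 31,"y": -5,"z": 0,"yaw": 0},{"x": 31,"y": -5,"z": 0,"yaw": 0}], grip=36, grip_force=30)

```text
time: 4.22
ee_pos: [0.6161, -0.0366, 0.3465]
tcp_rot: [179.9, -0.0, 80.5]
wrist_force: [-0.7, 0.3, 0.4]
opening: 0.0362
```

```bash
python3 shot.py 3 wrist
```

```text
4.225 [ 0.6161 -0.0366  0.3465] [35.5  4.8] [-0.7   0.3   0.38]
```

View pics/wrist3.png

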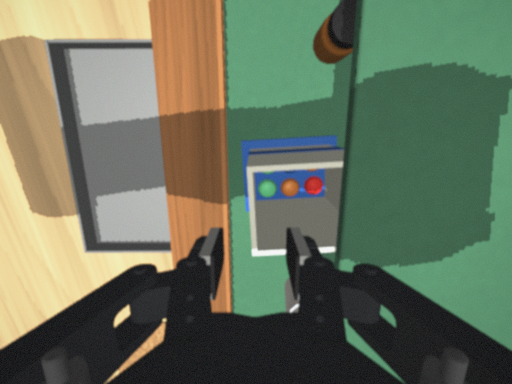

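Run:
```python
from h import *
d=np.load("wrist3.npy");q=camera_params("wrist");K=np.array(q["intrinsics"]);T=np.array(q["hand_eye"])
v,u=np.mgrid[:384,:512];Q=np.stack([(u-K[0,2])/K[0,0]*d,(v-K[1,2])/K[1,1]*d,d,np.ones_like(d)],-1)@T.T
k=(d>0)&(Q[...,2]<.03)
for lo in np.arange(.015,.1,.005):
    for s in(1,-1):
        kk=k&(s*Q[...,1]>lo)&(s*Q[...,1]<lo+.005)
        if kk.sum():print(s,lo.round(3),kk.sum(),Q[kk][:,2].max().round(4))
```

```text
1 0.015 2845 0.0212
-1 0.015 2847 0.0204
1 0.02 1812 0.0177
-1 0.02 1712 0.0176
1 0.025 1178 0.0143
-1 0.025 1095 0.0139
1 0.03 522 0.0147
-1 0.03 503 0.0122
1 0.035 957 -0.0199
-1 0.035 1036 -0.0199
1 0.04 2011 -0.0219
-1 0.04 2290 -0.0237
1 0.045 4755 -0.0239
-1 0.045 4674 -0.0242
1 0.05 2432 -0.0278
-1 0.05 2291 -0.0296
1 0.055 1416 -0.0418
-1 0.055 1279 -0.043
1 0.06 417 -0.0538
-1 0.06 280 -0.0565
```

Request:
servo_tool(steps=[{"x": -3,"y": 0,"z": -20,"yaw": 0},{"x": -3,"y": 0,"z": -40,"yaw": 0},{"x": -3,"y": 0,"z": -55,"yaw": 0},{"x": -3,"y": 0,"z": -66,"yaw": 0},{"x": -3,"y": 0,"z": -66,"yaw": 0},{"x": -3,"y": 0,"z": -66,"yaw": 0}])

```text
time: 5.03
ee_pos: [0.6132, -0.0367, 0.2814]
tcp_rot: [179.8, -0.0, 80.5]
wrist_force: [1.0, -0.7, -0.0]
opening: 0.0356
```

```bash
python3 shot.py 4 wrist scene
```

```text
5.025 [ 0.6132 -0.0367  0.2814] [32.6  4.3] [ 1.04 -0.71 -0.  ]
```

View pics/wrist4.png

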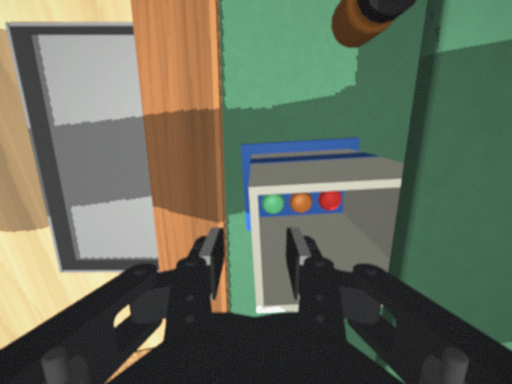

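Request:
servo_tool(steps=[{"x": 2,"y": 0,"z": 0,"yaw": 0},{"x": 2,"y": 0,"z": 0,"yaw": 0},{"x": 2,"y": 0,"z": 0,"yaw": 0},{"x": 2,"y": 0,"z": 0,"yaw": 0},{"x": 2,"y": 0,"z": 0,"yaw": 0},{"x": 2,"y": 0,"z": 0,"yaw": 0}], grip=0, grip_force=25)

```text
time: 5.88
ee_pos: [0.6153, -0.0367, 0.2812]
tcp_rot: [179.8, -0.0, 80.5]
wrist_force: [1.0, 0.5, -3.0]
opening: 0.0033
```

```bash
python3 shot.py 5 wrist scene
```

```text
5.875 [ 0.6153 -0.0367  0.2812] [34.7  4.7] [ 1.05  0.46 -3.03]
```

View pics/wrist5.png

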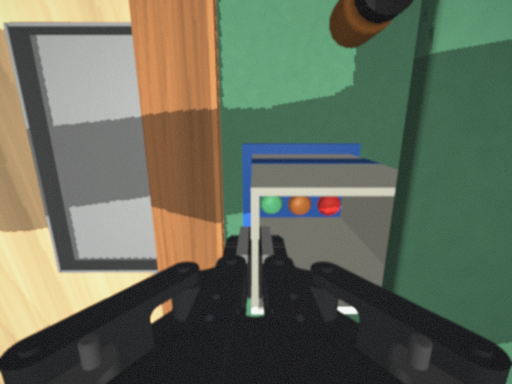

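Request:
servo_tool(steps=[{"x": -3,"y": 0.5,"z": 0,"yaw": 0},{"x": -6,"y": 1,"z": 0,"yaw": 0},{"x": -9,"y": 1.5,"z": 0,"yaw": 0},{"x": -12,"y": 2,"z": 0,"yaw": 0},{"x": -15,"y": 2.5,"z": 0,"yaw": 0},{"x": -17,"y": 2.8,"z": 0,"yaw": 0},{"x": -18,"y": 3,"z": 0,"yaw": 0},{"x": -18,"y": 3,"z": 0,"yaw": 0}])

```text
time: 6.98
ee_pos: [0.5973, -0.0337, 0.2813]
tcp_rot: [179.8, -0.0, 80.5]
wrist_force: [-0.1, 0.4, -2.1]
opening: 0.0037
```

```bash
python3 shot.py 6 wrist scene
```

```text
6.975 [ 0.5973 -0.0337  0.2813] [16.4  4.7] [-0.09  0.36 -2.06]
```

View pics/wrist6.png

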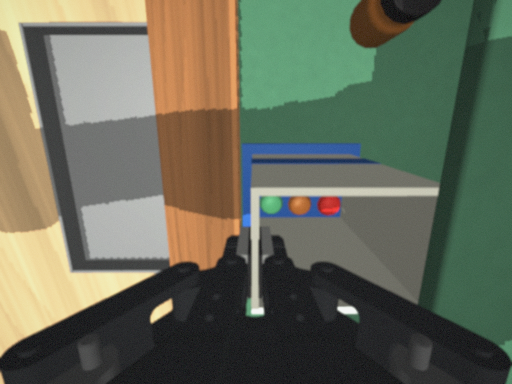

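View pics/scene6.png

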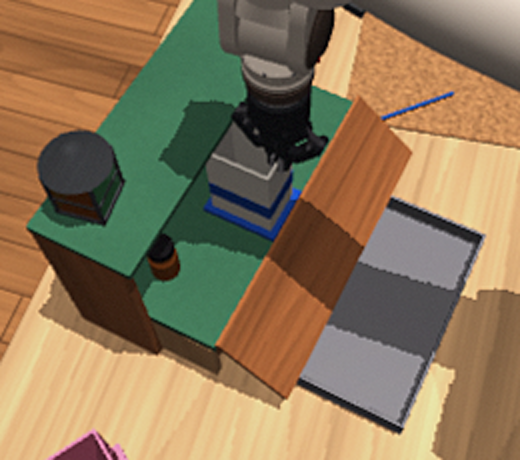

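Request:
servo_tool(steps=[{"x": -1,"y": 0.2,"z": 0,"yaw": 0},{"x": -2,"y": 0.3,"z": 0,"yaw": 0},{"x": -3,"y": 0.5,"z": 0,"yaw": 0},{"x": -3,"y": 0.5,"z": 0,"yaw": 0}])

```text
time: 7.58
ee_pos: [0.5943, -0.0332, 0.2813]
tcp_rot: [179.8, -0.0, 80.5]
wrist_force: [0.0, -0.1, -3.7]
opening: 0.0032
```

Request:
servo_tool(steps=[{"x": -1,"y": 0.2,"z": 0,"yaw": 0},{"x": -2,"y": 0.3,"z": 0,"yaw": 0},{"x": -2,"y": 0.3,"z": 0,"yaw": 0}])

```text
time: 7.95
ee_pos: [0.5925, -0.0329, 0.2813]
tcp_rot: [179.8, -0.0, 80.5]
wrist_force: [2.2, 0.1, -3.1]
opening: 0.0034
```

```bash
python3 shot.py 7 wrist
python3 - <<'E'
import cv2
a=cv2.imread("pics/wrist7.png")[130:270,200:380];cv2.imwrite("pics/w7c.png",cv2.resize(a,None,fx=4,fy=4))
E
```

```text
7.95 [ 0.5925 -0.0329  0.2813] [11.6  4.6] [ 2.17  0.06 -3.1 ]
```

View pics/w7c.png

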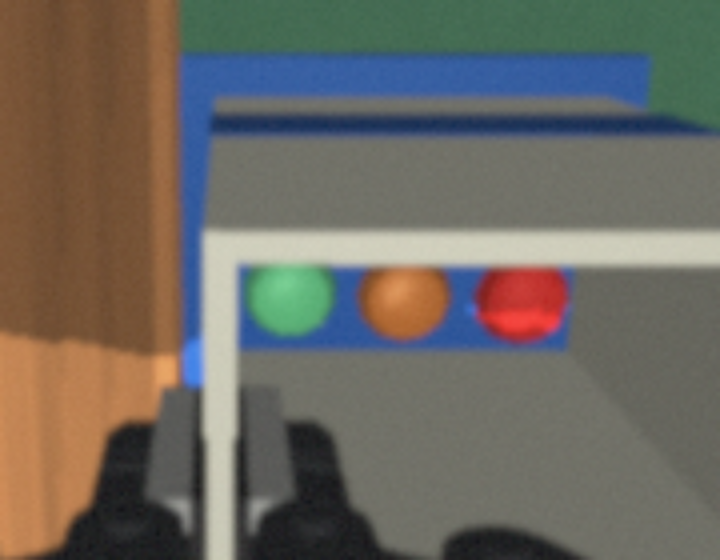

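Contact with the lip is confirmed: 2.2 N, foot flush with the lip at crop x≈180. Now I open the jaws and hook the rear finger inside the front wall.

Request:
servo_tool(steps=[{"x": 0,"y": 0,"z": 0,"yaw": 0},{"x": 0,"y": 0,"z": 0,"yaw": 0},{"x": 0,"y": 0,"z": 0,"yaw": 0},{"x": 0,"y": 0,"z": 0,"yaw": 0},{"x": 0,"y": 0,"z": 0,"yaw": 0},{"x": 0,"y": 0,"z": 0,"yaw": 0},{"x": -10,"y": 1.6,"z": 0,"yaw": 0},{"x": -20,"y": 3.3,"z": -5,"yaw": 0},{"x": -25,"y": 4.1,"z": -12,"yaw": 0},{"x": -25,"y": 4.1,"z": -12,"yaw": 0}], grip=85.4)

```text
time: 9.25
ee_pos: [0.5669, -0.0287, 0.2689]
tcp_rot: [179.8, -0.0, 80.6]
wrist_force: [-0.1, -0.1, 0.2]
opening: 0.0849
```

```bash
python3 shot.py 8 wrist scene
```

```text
9.25 [ 0.5669 -0.0287  0.2689] [-14.4   4.6] [-0.06 -0.13  0.19]
```

View pics/wrist8.png

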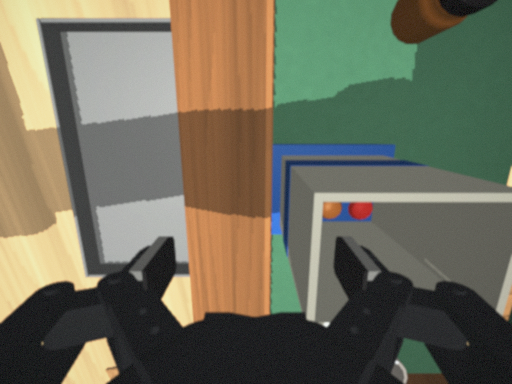

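View pics/scene8.png

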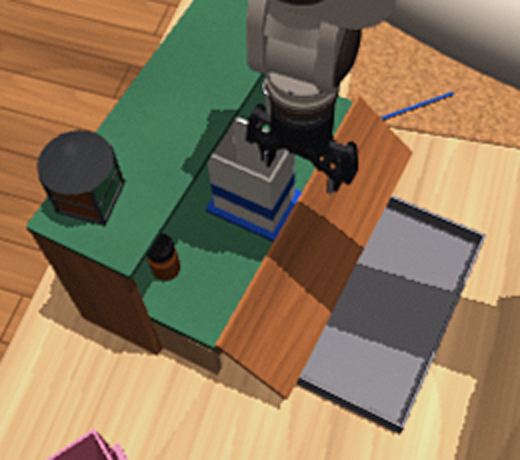

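Request:
servo_tool(steps=[{"x": -10,"y": 1.6,"z": 0,"yaw": 0},{"x": -16,"y": 2.6,"z": 0,"yaw": 0},{"x": -22,"y": 3.6,"z": 0,"yaw": 0},{"x": -29,"y": 4.8,"z": 0,"yaw": 0},{"x": -36,"y": 6,"z": 0,"yaw": 0},{"x": -43,"y": 7.1,"z": 0,"yaw": 0},{"x": -51,"y": 8.4,"z": -1,"yaw": 0},{"x": -59,"y": 9.8,"z": -2,"yaw": 0},{"x": -66,"y": 10.9,"z": -4,"yaw": 0},{"x": -73,"y": 12.1,"z": -6,"yaw": 0},{"x": -80,"y": 13.2,"z": -9,"yaw": 0},{"x": -80,"y": 13.2,"z": -9,"yaw": 0}])

```text
time: 10.85
ee_pos: [0.4869, -0.0155, 0.2603]
tcp_rot: [179.8, -0.0, 80.6]
wrist_force: [1.6, -0.5, 0.2]
opening: 0.0851
```

```bash
python3 shot.py 9 wrist scene
```

```text
10.85 [ 0.4869 -0.0155  0.2603] [-95.4   4.6] [ 1.62 -0.49  0.17]
```

View pics/wrist9.png

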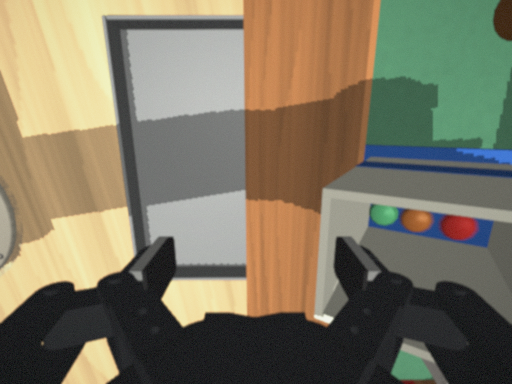

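View pics/scene9.png

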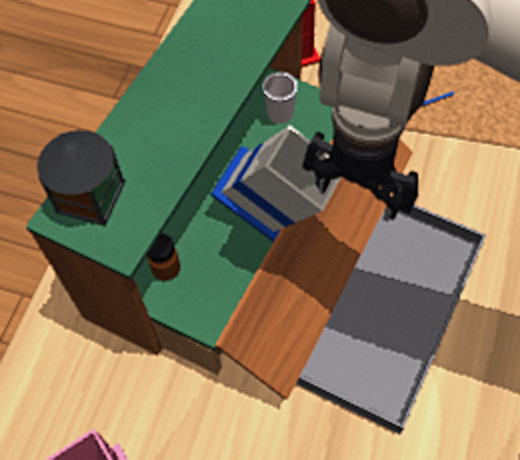

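The canister is tilted about 30°, foot against the lip and clear of the shelf. I continue past overbalance; the finger and knuckle will then catch the back wall.

Request:
servo_tool(steps=[{"x": -7,"y": 1.1,"z": -3,"yaw": 0},{"x": -14,"y": 2.3,"z": -6,"yaw": 0},{"x": -22,"y": 3.6,"z": -9,"yaw": 0},{"x": -28,"y": 4.6,"z": -12,"yaw": 0},{"x": -34,"y": 5.6,"z": -15,"yaw": 0},{"x": -40,"y": 6.6,"z": -18,"yaw": 0},{"x": -45,"y": 7.4,"z": -20,"yaw": 0},{"x": -51,"y": 8.4,"z": -24,"yaw": 0},{"x": -56,"y": 9.2,"z": -27,"yaw": 0},{"x": -61,"y": 10,"z": -31,"yaw": 0},{"x": -66,"y": 10.8,"z": -35,"yaw": 0},{"x": -66,"y": 10.8,"z": -35,"yaw": 0}])

```text
time: 12.45
ee_pos: [0.421, -0.0047, 0.2252]
tcp_rot: [179.8, -0.0, 80.6]
wrist_force: [0.2, 0.8, -0.3]
opening: 0.0855
```

```bash
python3 shot.py 10 wrist scene
```

```text
12.45 [ 0.421  -0.0047  0.2252] [-162.2    4.4] [ 0.17  0.81 -0.32]
```

View pics/wrist10.png

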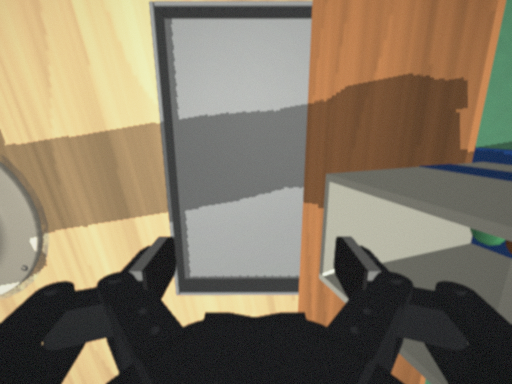

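View pics/scene10.png

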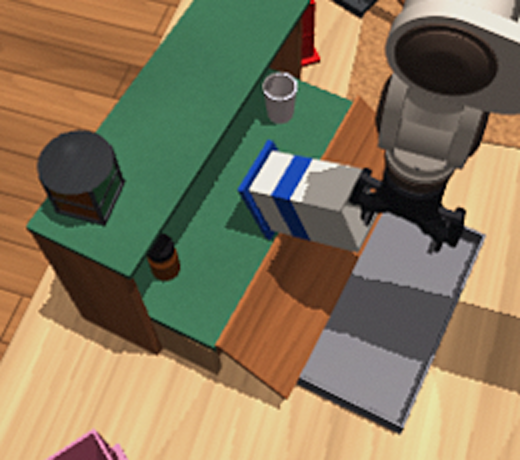

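Request:
servo_tool(steps=[{"x": -5,"y": 0.8,"z": -1,"yaw": 0},{"x": -10,"y": 1.6,"z": -2,"yaw": 0},{"x": -15,"y": 2.5,"z": -3,"yaw": 0},{"x": -20,"y": 3.3,"z": -5,"yaw": 0},{"x": -25,"y": 4.1,"z": -7,"yaw": 0},{"x": -30,"y": 4.9,"z": -9,"yaw": 0},{"x": -35,"y": 5.7,"z": -11,"yaw": 0},{"x": -40,"y": 6.5,"z": -14,"yaw": 0},{"x": -45,"y": 7.4,"z": -17,"yaw": 0},{"x": -45,"y": 7.4,"z": -17,"yaw": 0}])

```text
time: 13.8
ee_pos: [0.3762, 0.0027, 0.2084]
tcp_rot: [179.8, -0.0, 80.6]
wrist_force: [-0.1, 0.4, -0.2]
opening: 0.0854
```

```bash
python3 shot.py 11 wrist scene
```

```text
13.8 [0.3762 0.0027 0.2084] [-207.6    4.4] [-0.09  0.38 -0.21]
```

View pics/wrist11.png

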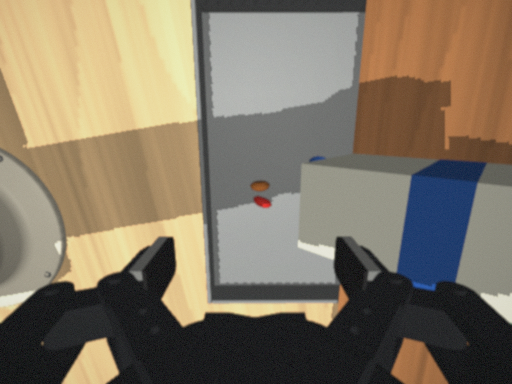

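View pics/scene11.png

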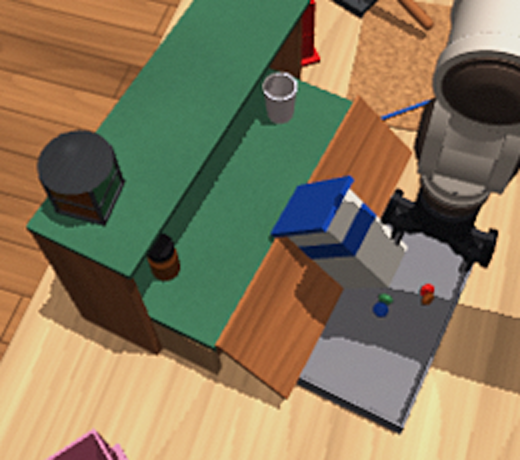

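The canister has fallen onto the apron mouth-down with its foot up, and at least four nuggets are in the tray. I raise the gripper clear and check.

Request:
servo_tool(steps=[{"x": 0,"y": 0,"z": 30,"yaw": 0},{"x": 0,"y": 0,"z": 70,"yaw": 0},{"x": 0,"y": 0,"z": 110,"yaw": 0},{"x": 0,"y": 45,"z": 130,"yaw": 0},{"x": 0,"y": 90,"z": 130,"yaw": 0},{"x": 0,"y": 140,"z": 130,"yaw": 0},{"x": 0,"y": 190,"z": 130,"yaw": 0},{"x": 0,"y": 240,"z": 130,"yaw": 0},{"x": 0,"y": 290,"z": 130,"yaw": 0},{"x": 0,"y": 340,"z": 130,"yaw": 0},{"x": 0,"y": 340,"z": 130,"yaw": 0}])

```text
time: 15.28
ee_pos: [0.3764, 0.3454, 0.3371]
tcp_rot: [179.8, 0.0, 80.7]
wrist_force: [-0.3, -0.6, -0.1]
opening: 0.0855
```

```bash
python3 shot.py 12 top scene
```

```text
15.275 [0.3764 0.3454 0.3371] [-263.4  342.6] [-0.31 -0.63 -0.06]
```

View pics/top12.png

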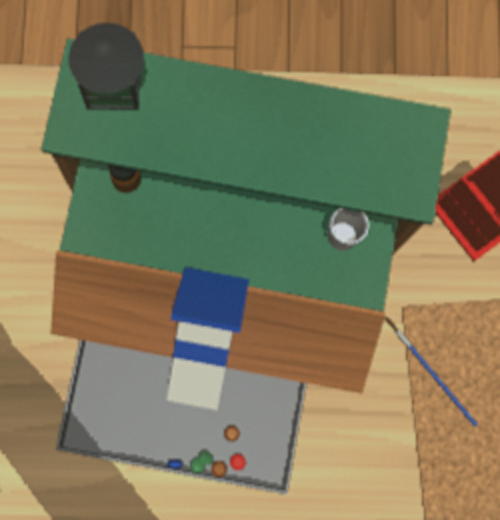

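View pics/scene12.png

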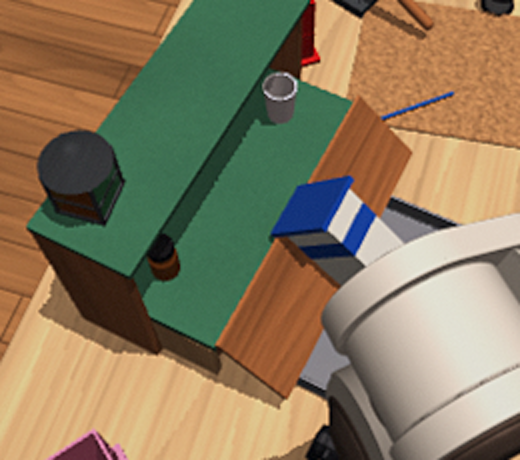

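Run:
```python
from h import *
p=np.load("top12p.npy");d=np.load("top12.npy")
c=cv2.resize(p[260:310,170:310],None,fx=5.7,fy=5.7,interpolation=cv2.INTER_CUBIC);cv2.imwrite("pics/t12c.png",c[:,:,::-1])
X=cloud("top",d)
hsv=cv2.cvtColor(p,cv2.COLOR_RGB2HSV);m=((hsv[...,1]>90)).astype(np.uint8);m[:270]=0;m[305:]=0;m[:,:225]=0;m[:,280:]=0
n,l,s,ce=cv2.connectedComponentsWithStats(m)
for i in range(1,n):
    if s[i,4]>5:
        w=ray("top",ce[i],.012);z=X[l==i][:,2];print(ce[i].round(1),s[i],(plat(w)*1000).round(1),z.min().round(3),z.max().round(3),p[int(ce[i][1]),int(ce[i][0])])
# tray front wall position: high points
P=X[240:330,170:310].reshape(-1,3);L=(P[:,:2]-O)@A.T*1000
k=(abs(P[:,2]-.04)<.006)&(L[:,0]<-100);print("wall",np.percentile(L[k,0],[2,10,30,50,70,90]),np.percentile(L[k,1],[1,99]))
```

```text
[265.3 276.1] [262 273   8   7  43] [-195.7  -56.5] 0.005 0.021 [171 117  74]
[250.1 290.9] [246 286  10  10  57] [-246.1  -20.8] 0.01 0.025 [ 70 122  76]
[268.5 290.6] [265 287   8   8  53] [-235.1  -73.7] 0.005 0.023 [199  69  60]
[236.9 291.6] [234 290   7   4  25] [-255.4   17. ] 0.013 1.422 [ 46  73 133]
[259.  294.2] [256 291   7   8  48] [-250.8  -48.2] 0.004 0.042 [154 103  61]
[247.  303.1] [225 302  50   3 132] [-282.2  -18.6] -0.008 1.422 [201 178 127]
wall [-265.79626858 -264.9991208  -263.02527436 -261.22346415 -212.65913563
 -150.54636144] [-150.73604253  188.39746526]
```

View pics/t12c.png

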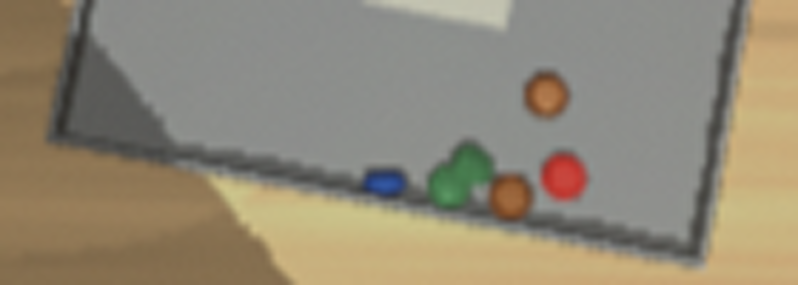

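All six are in the tray, but the blue one at crop (385,183) stands on edge against the front wall. I'll look closer with the wrist camera.

Request:
servo_tool(steps=[{"x": -5,"y": -45,"z": 0,"yaw": 0},{"x": -10,"y": -95,"z": 0,"yaw": 0},{"x": -15,"y": -145,"z": 0,"yaw": 0},{"x": -20,"y": -195,"z": 0,"yaw": 0},{"x": -25,"y": -245,"z": 0,"yaw": 0},{"x": -30,"y": -295,"z": 0,"yaw": 0},{"x": -34,"y": -345,"z": -30,"yaw": 0},{"x": -34,"y": -382,"z": -60,"yaw": 0},{"x": -34,"y": -382,"z": -87,"yaw": 0},{"x": -34,"y": -382,"z": -87,"yaw": 0},{"x": -34,"y": -382,"z": -87,"yaw": 0}])

```text
time: 16.75
ee_pos: [0.3425, -0.0392, 0.2525]
tcp_rot: [179.7, 0.0, 80.6]
wrist_force: [0.2, 0.4, -0.3]
opening: 0.0856
```

```bash
python3 shot.py 13 wrist
```

```text
16.75 [ 0.3425 -0.0392  0.2525] [-234.   -42.4] [ 0.17  0.44 -0.32]
```

View pics/wrist13.png

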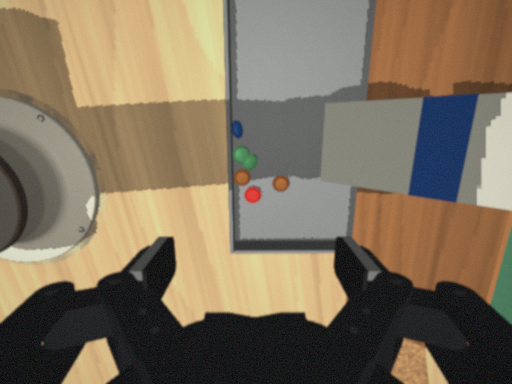

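Run:
```python
from h import *
from scipy.spatial.transform import Rotation as Ro
p=np.load("wrist13p.npy");d=np.load("wrist13.npy")
cv2.imwrite("pics/w13c.png",cv2.resize(p[110:210,215:300],None,fx=6,fy=6,interpolation=cv2.INTER_CUBIC)[:,:,::-1])
o=get_obs();Rt=Ro.from_euler("xyz",o["tcp_rot"],degrees=True).as_matrix();t=np.array(o["ee_pos"])
q=camera_params("wrist");K=np.array(q["intrinsics"]);T=np.array(q["hand_eye"])
v,u=np.mgrid[:384,:512];Q=np.stack([(u-K[0,2])/K[0,0]*d,(v-K[1,2])/K[1,1]*d,d,np.ones_like(d)],-1)@T.T
W=Q[...,:3]@Rt.T+t;L=(W[...,:2]-O)@A.T*1000
for r in(122,125,128,131,134,150,215):
    print(r,[(c,round(float(L[r,c,0])),round(float(W[r,c,2]*1000))) for c in range(227,250,1)])
```

```text
122 [(227, -266, 40), (228, -265, 41), (229, -264, 40), (230, -263, 37), (231, -263, 21), (232, -263, 5), (233, -260, 26), (234, -259, 23), (235, -257, 23), (236, -256, 23), (237, -255, 23), (238, -254, 21), (239, -252, 19), (240, -251, 14), (241, -251, 6), (242, -249, 4), (243, -248, 4), (244, -247, 4), (245, -245, 5), (246, -244, 6), (247, -243, 5), (248, -241, 4), (249, -240, 5)]
125 [(227, -266, 41), (228, -265, 40), (229, -264, 40), (230, -263, 38), (231, -263, 22), (232, -261, 26), (233, -260, 27), (234, -258, 27), (235, -257, 26), (236, -256, 26), (237, -255, 26), (238, -254, 24), (239, -252, 20), (240, -251, 19), (241, -250, 17), (242, -249, 5), (243, -248, 6), (244, -247, 5), (245, -245, 5), (246, -244, 5), (247, -243, 5), (248, -241, 4), (249, -240, 5)]
128 [(227, -266, 39), (228, -265, 40), (229, -264, 40), (230, -263, 37), (231, -263, 24), (232, -261, 24), (233, -260, 27), (234, -259, 27), (235, -257, 27), (236, -256, 26), (237, -255, 27), (238, -254, 26), (239, -252, 23), (240, -251, 23), (241, -250, 19), (242, -249, 14), (243, -248, 4), (244, -247, 5), (245, -245, 5), (
[... 914 characters left out ...]
, (231, -262, 32), (232, -262, 16), (233, -262, 5), (234, -260, 17), (235, -259, 15), (236, -257, 19), (237, -256, 20), (238, -254, 19), (239, -253, 19), (240, -252, 18), (241, -250, 17), (242, -249, 17), (243, -248, 17), (244, -246, 18), (245, -245, 15), (246, -244, 15), (247, -243, 13), (248, -241, 10), (249, -240, 4)]
215 [(227, -273, 0), (228, -272, 0), (229, -267, 38), (230, -265, 39), (231, -264, 40), (232, -262, 40), (233, -262, 25), (234, -262, 7), (235, -261, 4), (236, -260, 5), (237, -258, 5), (238, -257, 4), (239, -255, 4), (240, -254, 5), (241, -252, 4), (242, -251, 5), (243, -249, 4), (244, -248, 5), (245, -246, 5), (246, -245, 4), (247, -243, 4), (248, -242, 5), (249, -240, 5)]
```

View pics/w13c.png

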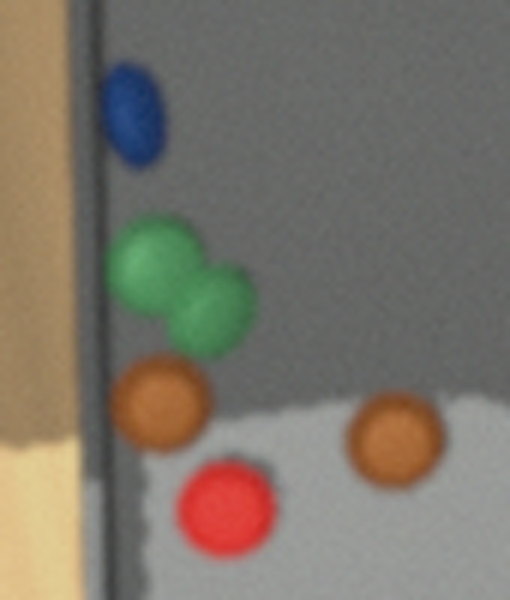

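The six nuggets are one blue, two green, two brown and one red. The blue one leans on the wall at about −261 to −249, inside the wall's inner face at −262. I lift away and check that nothing is moving.

Request:
servo_tool(steps=[{"x": 0,"y": 0,"z": 20,"yaw": 0},{"x": 0,"y": 0,"z": 0,"yaw": 0},{"x": 0,"y": 0,"z": 0,"yaw": 0},{"x": 0,"y": 0,"z": 0,"yaw": 0},{"x": 0,"y": 0,"z": 0,"yaw": 0}])

```text
time: 17.42
ee_pos: [0.3429, -0.0389, 0.2533]
tcp_rot: [179.6, 0.0, 80.6]
wrist_force: [-0.1, 0.4, -0.6]
opening: 0.0852
```

```bash
python3 shot.py 14 wrist scene
python3 - <<'E'
from h import *
for k in(13,14):
    p=np.load(f"wrist{k}p.npy")
    h=cv2.cvtColor(p,cv2.COLOR_RGB2HSV);m=(h[...,1]>120).astype(np.uint8);m[:,:233]=0;m[:,300:]=0;m[:110]=0;m[205:]=0
    n,l,s,c=cv2.connectedComponentsWithStats(m);print([(c[i].round(1).tolist(),int(s[i,4])) for i in range(1,n) if s[i,4]>10])
p=np.load("scene12p.npy");d=np.load("scene12.npy");X=cloud("scene",d);L=(X[...,:2]-O)@A.T*1000
k=(abs(L[...,1]-5)<30)&(L[...,0]<-60)&(L[...,0]>-190)
for a in range(-190,-60,10):
    kk=k&(L[...,0]>=a)&(L[...,0]<a+10)
    if kk.sum():print(a,kk.sum(),(X[kk][:,2]*1000).max().round())
p=np.load("top12p.npy");d=np.load("top12.npy");X=cloud("top",d);L=(X[...,:2]-O)@A.T*1000
for a in range(-200,40,10):
    kk=(abs(L[...,1]-5)<20)&(L[...,0]>=a)&(L[...,0]<a+10)
    if kk.sum():print(a,(np.percentile(X[kk][:,2],[5,50,95])*1000).round())
# bottle/cup/lantern shift
a=np.load("top0p.npy").astype(int);b=p.astype(int)
for n,(x,y,w,hh) in dict(lantern=(180,65,50,55),bottle=(203,140,20,18),cup=(308,155,36,36)).items():
    print(n,abs(a-b)[y:y+hh,x:x+w].mean().round(2))
E
```

```text
17.425 [ 0.3429 -0.0389  0.2533] [-233.7  -42.1] [-0.13  0.38 -0.6 ]
[([236.8, 128.8], 122), ([241.3, 176.9], 197), ([280.4, 182.9], 182), ([252.4, 194.4], 204)]
[([236.6, 129.4], 116), ([240.6, 177.0], 198), ([279.9, 183.0], 182), ([251.7, 194.6], 203)]
-170 3 136.0
-160 22 149.0
-150 52 158.0
-140 71 167.0
-130 78 176.0
-120 74 186.0
-110 76 195.0
-100 77 203.0
-90 82 213.0
-80 106 238.0
-70 62 237.0
-200 [ 1.  5. 10.]
-190 [-0.  6. 10.]
-180 [ 1.  5. 10.]
-170 [  0. 130. 138.]
-160 [134. 141. 149.]
-150 [145. 150. 157.]
-140 [152. 159. 163.]
-130 [163. 168. 173.]
-120 [172. 178. 183.]
-110 [180. 187. 192.]
-100 [191. 197. 202.]
-90 [200. 206. 210.]
-80 [208. 215. 233.]
-70 [228. 234. 238.]
-60 [217. 224. 230.]
-50 [207. 213. 220.]
-40 [196. 201. 208.]
-30 [186. 192. 198.]
-20 [175. 180. 186.]
-10 [164. 169. 175.]
0 [153. 158. 165.]
10 [128. 133. 153.]
20 [126. 130. 134.]
30 [126. 131. 134.]
lantern 1.22
bottle 1.12
cup 1.35
```

Run:
```python
from h import *
for k in(13,14):
    p=np.load(f"wrist{k}p.npy").astype(int)
    m=((p[...,2]-p[...,0]>30)).astype(np.uint8);m[:,:225]=0;m[:,250:]=0;m[:110]=0;m[145:]=0
    c=max(cv2.findContours(m,0,1)[0],key=cv2.contourArea);print(cv2.fitEllipse(c),cv2.boundingRect(c),m.sum())
    # wall inner edge line via dark/bright gradient
    for r in(115,128,142):print(r,p[r,226:248].sum(1).tolist())
```

```text
((236.64385986328125, 128.7884979248047), (9.355985641479492, 16.859853744506836), 169.4496612548828) (232, 121, 11, 17) 142
115 [311, 280, 286, 256, 209, 190, 264, 295, 310, 303, 304, 302, 308, 313, 315, 313, 311, 308, 319, 317, 311, 311]
128 [325, 274, 277, 262, 214, 183, 172, 207, 237, 253, 231, 215, 198, 175, 183, 184, 234, 293, 304, 310, 312, 309]
142 [371, 318, 287, 278, 253, 194, 217, 280, 305, 309, 313, 307, 305, 311, 312, 306, 310, 312, 314, 319, 307, 313]
((236.1611328125, 128.88494873046875), (9.645363807678223, 16.43573570251465), 166.61997985839844) (231, 121, 11, 17) 143
115 [289, 277, 269, 227, 195, 229, 278, 309, 314, 307, 310, 311, 314, 311, 318, 314, 314, 311, 308, 317, 320, 307]
128 [312, 282, 268, 261, 198, 169, 182, 223, 236, 237, 213, 202, 186, 184, 174, 201, 259, 289, 318, 311, 310, 310]
142 [333, 294, 283, 262, 210, 204, 239, 297, 298, 306, 307, 310, 306, 314, 300, 311, 306, 307, 305, 312, 302, 315]
```

The blue nugget lies about 10° off parallel to the wall, so its centre is a couple of millimetres inside. It and everything else is at rest, and the gripper is in free air, so I hand in.

```bash
python3 -c "
from workcell import *
print(job_done())"
```

```text
the job is handed in; nothing more can be done
None
```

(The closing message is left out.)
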